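# Start the sensor tap over the two-handled cup

### The arm

A 6-joint arm with a two-finger parallel gripper is mounted at the origin on the work surface. World frame = base frame: x ahead of the robot, y to its left, z up, the work surface at z = 0. Lengths are in m, angles in rad, forces in N, time in s.
With the tool pointing down it reaches from about 0.375 to 0.9 m from the base axis. Payload 3.1 kg.
Tool frame: the origin (TCP) lies between the finger pads, 19 mm behind the fingertips; this is the grasp point; z points along the fingers, y is the line along which they close (so a half turn about z gives the same grasp; the last joint's range is limited). The gripper opens to 87 mm and grips with 3 to 60 N. Pads are 19 mm wide; open, the fingers measure 117 mm over their backs; the gripper's body (75 mm by 190 mm) begins 51 mm behind the grasp point.
Start: joints at [-1.51, 0.527, 1.433, -0, 1.181, -0.178], TCP at [0.148, -0.607, 0.241] pointing down, gripper open.
Joint ranges: [-3.08, 3.08], [-0.75, 2.2], [0.22, 2.44], [-1.43, 4.57], [0, 2.65], [-2.85, 2.85]. Speed limits (rad/s): [2.79, 2.79, 3.14, 3.14, 3.14, 3.14].

### API

Orientations are given as a unit quaternion [x, y, z, w].
In Python, from rig import robot gives the robot as it stands.
- The arm moves only by the tool move_arm, never from a script. Its argument "motion" is text: rows parted by semicolons, each of 5 numbers parted by spaces: the opening, from -1 (shut) to 1 (fully open), then the shift along the tool's x, y, z normalised to -1 to 1, where 1 is 0.2 m, then the turn about the tool's z normalised to -1 to 1, where 1 is pi rad. A call has 1 to 12 rows; each row is the pose to reach, as a shift and turn from the pose commanded when the call began, along the tool's axes at that moment, turning the shorter way round; what a row does not reach only later rows make up. A row lasts 1/12 s, in which the tool goes at most 41.7 mm and 7.16 degrees, less where a joint would pass 70% of its speed; a pose out of reach is approached as far as the arm can. A call with a number of a shift or a turn outside -1 to 1 is refused whole. A call with a gripper value outside its range is refused whole. The fingers move at their own pace and stop on an object; "newtons" is the grip in N (left out, the last holds). Time passes only in rows, so rows that repeat a pose let the fingers close. It gives the time, the measured TCP pose, the force, the opening and the grip force at its end, in the units of the state.
- robot.get_obs(): the state, without advancing time (a new reading comes with each control period).
- robot.camera(name): name is "side" or "top" or "wrist"; returns (picture, depth): 384x512x3 uint8, red, green, blue; 384x512 float32, m along the optical axis (not along the pixel's ray), 0 where there is no reading.
- robot.camera_model(name): a dict with "mtx" (3x3 intrinsics, pixels), "position" and "attitude" of the camera in the world. Camera axes: x right, y down, z forward; pixel columns grow to the right and rows downward; lengths in m; the calibration is good to about 2 mm. A picture is of the moment at which its call begins: read the wrist's pose just before it. camera_model takes no time and is no camera call; for the wrist camera it gives the pose at the moment of the call.
- robot.hand_in(): hands the job in; it is judged then, once.
The state is a dict: "time": time; "q": joint angles; "joint_velocities": joint speeds; "joint_torque": joint torques, N m; "position": TCP position; "tool_rot": TCP orientation; "ft_force": force on the tool from outside, world axes, zero at the start; "moment": the same for the moment, N m; "grip_width": finger opening in m; "grip_force": force on a finger pad.
Only numpy, scipy, OpenCV 4.12 (cv2) and the standard library are available. Lean on these libraries where they do the work, as an engineer would, in place of code of your own. Each camera call takes 0.05 s, during which the arm holds its last target. There are 200 camera calls.

### The job

Get the sensor tap running into the two-handled cup that stands in the sink: gently push the tap's spout round with the outside of the fingers until its outlet is over the inside of the cup. Only then hold the fingertips just above the round sensor window on top of the tap for at least two seconds without touching it, and finally take the hand well away, leaving the spout over the cup. Do not lift or force anything, do not set off the soap dispenser, and leave the mixer lever, the crockery and all the other things as they stand.

Things in the scene. Friction and masses are not known exactly. Their poses are not given: they have to be found in the camera images.
- spout: The tap's long chrome swivel spout, a round tube 22 mm thick. Origin on the column's vertical axis at deck height; it runs out along its own -x. Yaw 0 points at the robot, positive yaw swings the outlet to the robot's right; turns 1.3 rad either way, 1 to 2 N at 150 mm out, no spring, stays put. Tube centre 175 mm above the origin 60 mm out, 184 mm at 180 mm out; both sides free to push on there.
- spout_outlet (a point): Outlet of the spout: the middle of the round mouth, 25 mm wide, facing down, 210 mm from the column's axis and 138 mm above the sink's deck. The bend above it reaches 195 mm above the deck.
- tap_head: Fixed chrome head on top of the tap's column, 47 mm wide and 34 mm high, not to be touched. Origin at the centre of its underside, on the column's axis; z up. Its top, 224 mm above the deck, is the highest part of the tap.
- tap_eye (a point): The tap's sensor: a black round window 25 mm wide in the flat top of the tap's head, looking straight up; the point is the centre of the window's face. It sees fingertips held within about 40 mm above it and starts the water after two seconds.
- mixer_lever_tip (a point): Upper end of the tap's mixer lever, a 9 mm rod on a round boss on the column's side at the robot's right, 64 mm from the column's axis and about 144 mm above the deck. It swings easily: leave it alone.
- sink: Drop-in steel sink, two bowls side by side, 940 mm across (y), 487 mm deep (x). Origin at worktop height under the strip between the bowls; rim and deck are 6 mm high. Bowls: x from -205 to +135 mm, |y| from 20 to 310 mm, floor 160 mm below the worktop. The tap stands on the deck at x = +180 mm, y = 0, across the bowls from the robot.
- cup: The two-handled cup: white fluted china, 108 mm across the rim, 66 mm high, with two small ear handles facing each other (172 mm over them), standing upright on the floor of the left or the right bowl. Origin at the centre of its underside; handles along its y.
- cup_rim (a point): Centre of the cup's mouth, at rim height (66 mm above its underside); the opening is 100 mm wide.
- bowl: Plain white china bowl without handles, 120 mm across, 55 mm high, on the floor of the other sink bowl. Origin at the centre of its underside.
- soap_dispenser: Automatic soap dispenser: a small chrome column, 38 mm across the head and 104 mm high, with a short 13 mm spout reaching 76 mm out towards the bowls, on the sink's deck about 160 mm to the left or right of the tap. Origin at the centre of its underside.
- soap_eye (a point): Its own smaller sensor window, 18 mm wide, on top; it gives soap if the fingers come within about 50 mm above it.
- waste_knob: Round chrome knob of the pop-up waste, 42 mm across, 39 mm high, on the deck on the other side of the tap from the soap dispenser. Origin at the centre of its underside.
- tumbler: Clear glass tumbler, 68 mm wide, 95 mm high, standing on the sink's deck at the left. Origin at the centre of its underside.
- mug: White mug, 80 mm wide, 92 mm high, standing on the sink's deck at the right. Origin at the centre of its underside.
- juicer: Blue plastic citrus juicer, 124 mm wide, 46 mm high, with a handle along its -y, on the worktop behind the sink at the left. Origin at the centre of its underside.
- lemon_half: Half a lemon, cut face down, 58 mm wide, 38 mm high, on the worktop behind the sink. Origin at the centre of its underside.
- wash_bottle: Green bottle of washing-up liquid, 60 mm wide, 190 mm high, on the worktop behind the sink at the right. Origin at the centre of its underside.

How it is judged:
On the way, in this order (a step that is already met when the one before it is completed fails the run):
1. the spout's outlet is over the inside of the cup (within 40 mm of the middle of its mouth, seen from above) and the spout is still (horizontal distance between spout_outlet and cup_rim below 0.04 m and angular speed of spout below 0.05 rad/s), for 0.3 s.
2. spout still over the cup, the tool point stays above the tap's sensor window for 1.9 s: within 25 mm of its centre seen from above, less than 70 mm up (fingertips under about 50 mm) (horizontal distance between spout_outlet and cup_rim below 0.04 m and horizontal distance between the grasp point and tap_eye below 0.025 m and z of the grasp point in the frame of tap_eye between 0 and 0.07 m), for 1.9 s.
At the end, for the whole second after the job is handed in: The spout is at rest with its outlet within 40 mm (seen from above) of the middle of the cup's mouth, the cup stands upright within 15 mm of where it was, and the tool point is more than 120 mm from the sensor window (horizontal distance between spout_outlet and cup_rim below 0.04 m and angular speed of spout below 0.02 rad/s and distance between the grasp point and tap_eye above 0.12 m and angle between cup's own z axis and vertical below 0.1 rad and distance of cup from where it was at the start of the episode below 0.015 m); the robot touches nothing.
It fails at once if the tap's head with its sensor is touched, or the spout is forced or gripped (more than 15 N) (contact force between any of the fingers, the arm and tap_head above 0.5 N or contact force between any of the fingers, the arm and spout above 15 N).
It fails at once if the tap's sensor is set off (tool point within 25 mm of its centre from above, under 70 mm up) while the outlet is more than 50 mm from the middle of the cup ((horizontal distance between the grasp point and tap_eye below 0.025 m and z of the grasp point in the frame of tap_eye between 0 and 0.07 m) and not (horizontal distance between spout_outlet and cup_rim below 0.05 m)).
It fails at once if the soap dispenser is set off (tool point within 25 mm of its window from above, under 70 mm up) or touched ((horizontal distance between the grasp point and soap_eye below 0.025 m and z of the grasp point in the frame of soap_eye between 0 and 0.07 m) or contact force between any of the fingers, the arm and soap_dispenser above 0.5 N).
It fails at once if the mixer lever's tip is moved by more than 10 mm or the waste knob is touched (distance of mixer_lever_tip from where it was at the start of the episode above 0.01 m or contact force between any of the fingers, the arm and waste_knob above 0.5 N).
It fails at once if the cup or another loose thing is pushed or lifted by more than 15 mm (distance of any of cup, bowl, tumbler, mug, juicer, lemon_half, wash_bottle from where it was at the start of the episode above 0.015 m).
It also fails if it takes over 56 s, if anything falls off the work surface, if the arm or the gripper's body presses on something with over 40 N, if the wrist force passes 120 N, or if a joint passes its speed limit or range.

## Working session

There is one attempt and no reset: what is moved stays moved. The work goes in short steps, Python scripts to look and compute and a tool call to move; the robot and the scene stay as the last step left them, time stands still between calls to the robot, and variables do not carry over. Pictures are saved under pics/ and viewed, at most 10 in all, crops included, and the job is handed in when it is done.

Besides the shell and the picture viewer there is one more tool, called in YAML: its name, and indented under it one key for each argument. move_arm: Moves the arm, as the interface text tells. Its arguments: {"type":"object","properties":{"motion":{"type":"string"},"newtons":{"type":"number"}},"required":["motion"]}

```bash
mkdir -p pics; cat > h.py <<'E'
import numpy as np,cv2
from rig import robot
from scipy.spatial.transform import Rotation as R
def cam(n):
    m=robot.camera_model(n); p,d=robot.camera(n); return p,d,m
def rot(m):
    a=np.array(m["attitude"]); return a if a.shape==(3,3) else R.from_quat(a).as_matrix()
def ray(m,u,v):
    K=np.array(m["mtx"]); return rot(m)@(np.linalg.inv(K)@np.array([u,v,1.]))
def onz(m,u,v,z):
    r=ray(m,u,v); p=np.array(m["position"]); return p+r*(z-p[2])/r[2]
def cloud(m,d):
    v,u=np.mgrid[:d.shape[0],:d.shape[1]]; K=np.array(m["mtx"])
    c=np.stack([(u-K[0,2])/K[0,0]*d,(v-K[1,2])/K[1,1]*d,d],-1)
    return c@rot(m).T+np.array(m["position"])
E
python3 - <<'E'
from h import *
for n in("top","side"):
    p,d,m=cam(n); np.savez(n,p=p,d=d); print(m,(d>0).mean())
    cv2.imwrite(f"pics/{n}0.png",cv2.resize(p[...,::-1],(800,600)))
print(robot.get_obs())
E
```

```text
{'mtx': array([[492.18919932,   0.        , 248.17740608],
       [  0.        , 492.18919932, 187.88832179],
       [  0.        ,   0.        ,   1.        ]]), 'position': array([0.3664406 , 0.02961241, 1.27117399]), 'attitude': array([-0.70343774,  0.70406791, -0.06242704,  0.07460954])} 0.9960835774739584
{'mtx': array([[367.99004526,   0.        , 255.71521099],
       [  0.        , 367.99004526, 189.44401642],
       [  0.        ,   0.        ,   1.        ]]), 'position': array([0.12283986, 0.5398818 , 0.76869987]), 'attitude': array([-0.33305364,  0.86039388, -0.36025331,  0.13789558])} 0.9958089192708334
{'time': 0.1, 'q': array([-1.50949603e+00,  5.28371406e-01,  1.43373710e+00,  2.54917131e-05,
        1.18139103e+00, -1.78496182e-01]), 'joint_velocities': array([-0.00106338, -0.0033764 , -0.00330969, -0.00090624,  0.00111985,
       -0.00068954]), 'joint_torque': array([-9.89388936e-04, -4.40987170e+01, -1.77150840e+01,  6.35750801e-02,
        5.34211728e-02, -3.09481106e-05]), 'position': array([ 0.14844085, -0.60649877,  0.24038234]), 'tool_rot': array([ 9.92820942e-01,  1.19606306e-01,  6.76045678e-05, -9.51115347e-04]), 'ft_force': array([0.54335698, 0.54868847, 0.29391863]), 'moment': array([-0.02745602, -0.01553463, -0.01823713]), 'grip_force': 0.0, 'grip_width': 0.08724136582607075}
```

View pics/top0.png

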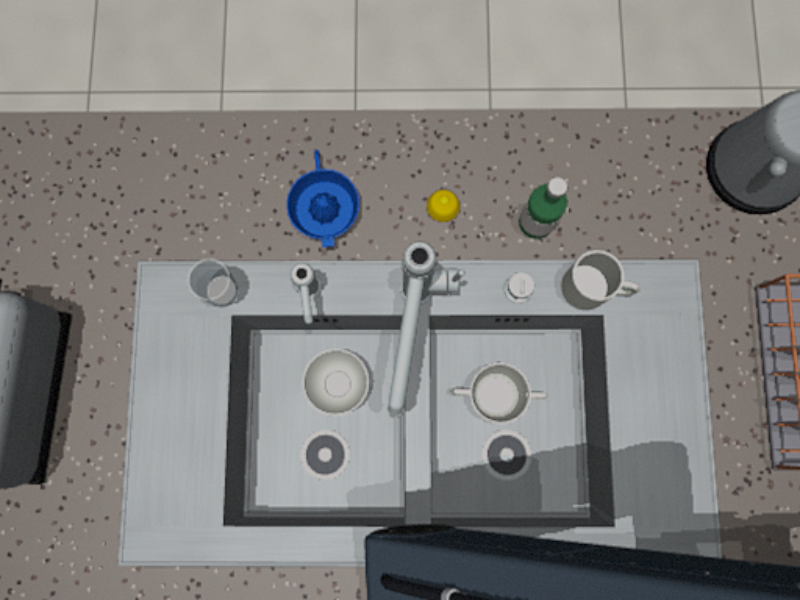

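View pics/side0.png

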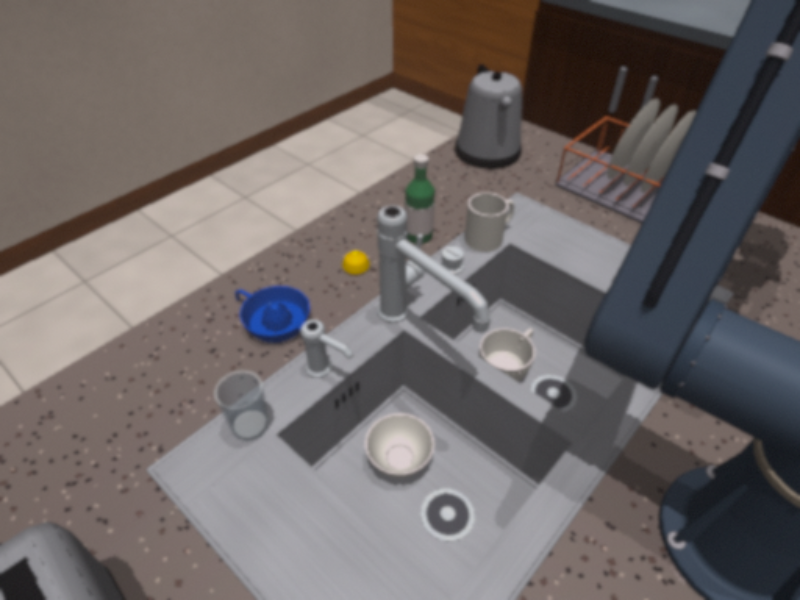

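The top view shows the tap eye at about (420,257) of 800x600 and the spout tip at (397,408), pointing slightly to the left. The cup is in the right bowl at (499,393), the soap dispenser is to the left at (303,275), and the lever is to the right at (455,283). The side view agrees with this layout.

```bash
python3 - <<'E'
from h import *
f=np.load("top.npz");p,d=f["p"],f["d"];m=robot.camera_model("top");P=cloud(m,d)
s=1.5625
print("eye ray",onz(m,268.3,164.3,.230))
print("depth eye",P[160:169:2,268].round(3).tolist())
# eye dark blob
g=cv2.cvtColor(p,cv2.COLOR_RGB2GRAY)
sub=g[155:175,258:280]; ys,xs=np.where(sub<70); print("blob",xs.mean()+258,ys.mean()+155,len(xs)); e=onz(m,xs.mean()+258,ys.mean()+155,.230);print("eye",e)
# head-top by depth
k=(P[...,2]>.215)&(np.hypot(P[...,0]-e[0],P[...,1]-e[1])<.04); print("head",P[k].mean(0),k.sum())
# cup rim points
c=onz(m,499/s,393/s,-.094); print(c)
r=np.hypot(P[...,0]-c[0],P[...,1]-c[1]); k=(np.abs(P[...,2]+.094)<.008)&(r<.07)
print("rim z",np.percentile(P[...,2][r<.07],[1,50,95,99]),k.sum())
Q=P[k][:,:2]; 
for i in range(4):
    A=np.c_[2*Q,np.ones(len(Q))]; x=np.linalg.lstsq(A,(Q**2).sum(1),rcond=None)[0]; rr=np.sqrt(x[2]+x[0]**2+x[1]**2); res=abs(np.hypot(*(Q-x[:2]).T)-rr);print(x[:2],rr,len(Q)); Q=Q[res<max(.005,res.std()*1.5)]
cup=x[:2]
# spout
k=(P[...,2]>.15)&(P[...,2]<.21)&(np.hypot(P[...,0]-e[0],P[...,1]-e[1])<.24)&(P[...,0]<e[0]-.04)
Q=P[k];print("spout",len(Q));o=e[:2]
a=np.arctan2(-(Q[:,1]-o[1]),-(Q[:,0]-o[0])); rr=np.hypot(Q[:,0]-o[0],Q[:,1]-o[1])
for lo in(.05,.1,.15,.2):
    b=(rr>=lo)&(rr<lo+.05)
    if b.any():print(lo,np.median(a[b]),np.median(Q[b,2]),rr[b].max())
v=cup-o; print("cup r,ang",np.hypot(*v),np.arctan2(-v[1],-v[0]))
for n,u,w,z in(("soap",303,275,.11),("knob",520,286,.04),("leverend",462,273,.15),("bowl",337,382,-.1),("sinkL",138,262,.006),("sinkR",699,262,.006),("lo L",120,563,.006)): print(n,onz(m,u/s,w/s,z).round(3))
E
```

```text
eye ray [0.62332036 0.00398305 0.23      ]
depth eye [[0.632, 0.005, 0.234], [0.628, 0.005, 0.232], [0.622, 0.005, 0.237], [0.618, 0.005, 0.234], [0.614, 0.005, 0.234]]
blob 268.275 163.3875 80
eye [0.62536329 0.00402292 0.23      ]
head [0.62307366 0.00425498 0.23002372] 354
[ 0.45597964 -0.14259019 -0.094     ]
rim z [-0.16440743 -0.15252024 -0.0930731  -0.08868151] 266
[ 0.45778312 -0.14248725] 0.052773458440193224 266
[ 0.45780742 -0.14351392] 0.0512416699793696 233
[ 0.45781096 -0.14363082] 0.051133898573973054 229
[ 0.45781096 -0.14363082] 0.051133898573973054 229
spout 811
0.05 -0.16040618355162717 0.19221308616545196 0.09964614690746032
0.1 -0.16011324947813538 0.19562192952791135 0.1497484534435135
0.15 -0.16208399458526945 0.1987305734172562 0.19998239119179398
0.2 -0.16051830356547836 0.18825110153312852 0.22158330494005704
cup r,ang 0.22332803194445588 0.7223529871531064
soap [0.624 0.181 0.11 ]
knob [ 0.621 -0.165  0.04 ]
leverend [ 0.618 -0.062  0.15 ]
bowl [ 0.476  0.144 -0.1  ]
sinkL [0.671 0.476 0.006]
sinkR [ 0.668 -0.471  0.006]
lo L [0.183 0.474 0.006]
```

move_arm:
  motion: "-1 0.3 -0.2 -0.12 0;-1 0.92 -0.58 -0.35 0;-1 0.92 -0.58 -0.35 0;-1 0.92 -0.58 -0.35 0;-1 0.92 -0.58 -0.35 0;-1 0.92 -0.58 -0.35 0;-1 0.92 -0.58 -0.35 0;-1 0.92 -0.58 -0.35 0"
  newtons: 5

```text
time: 0.77
position: [0.3002, -0.4501, 0.3115]
tool_rot: [0.993, 0.121, -0.0, 0.0]
ft_force: [0.0, 0.2, -0.4]
grip_width: 0.0418
grip_force: 0.0
```

move_arm:
  motion: "-1 0.88 -0.66 0 0;-1 0.88 -0.66 0 0;-1 0.88 -0.66 0 0;-1 0.88 -0.66 0 0;-1 0.88 -0.66 0 0;-1 0.88 -0.66 0 0;-1 0.88 -0.66 0 0"

```text
time: 1.35
position: [0.44, -0.2794, 0.3103]
tool_rot: [0.993, 0.121, -0.0, -0.001]
ft_force: [-0.2, 1.0, -0.5]
grip_width: 0.002
grip_force: 0.0
```

move_arm:
  motion: "-1 0.36 -0.84 0 0;-1 0.36 -0.84 0 0;-1 0.36 -0.84 0 0;-1 0.36 -0.84 0 0;-1 0.36 -0.84 0 0;-1 0.36 -0.84 0 0"

```text
time: 1.85
position: [0.4687, -0.0993, 0.3107]
tool_rot: [0.993, 0.121, -0.001, -0.0]
ft_force: [-0.3, -1.0, 0.1]
grip_width: 0.0005
grip_force: 0.0
```

move_arm:
  motion: "-1 0.26 -0.94 0 0;-1 0.26 -0.94 0 0;-1 0.26 -0.94 0 0;-1 0.26 -0.94 0 0;-1 0.26 -0.94 0 0;-1 0.26 -0.94 0 0;-1 0.26 -0.94 0 0;-1 0.26 -0.94 0 0"

```text
time: 2.52
position: [0.4759, 0.0922, 0.3109]
tool_rot: [0.993, 0.119, -0.0, 0.001]
ft_force: [-0.9, 0.1, 0.1]
grip_width: 0.0003
grip_force: 0.0
```

move_arm:
  motion: "-1 0 0 0.15 0;-1 0 0 0.3 0;-1 0 0 0.45 0;-1 0 0 0.55 0;-1 0 0 0.58 0;-1 0 0 0.58 0"

```text
time: 3.02
position: [0.4746, 0.0925, 0.1937]
tool_rot: [0.993, 0.118, -0.002, -0.0]
ft_force: [0.6, 0.1, 0.8]
grip_width: 0.0005
grip_force: 0.0
```

```bash
cat > arc.py <<'E'
from h import *
o=np.array([.625,.004])
def rows(ths,off=.0286,r=.16,z=.195):
    s=robot.get_obs();T=R.from_quat(s["tool_rot"]);print(s["position"])
    for t in ths:
        c=o+r*np.array([-np.cos(t),-np.sin(t)])-off*np.array([np.sin(t),-np.cos(t)])
        print(round(t,2),np.round(T.inv().apply(np.r_[c,z]-s["position"])/.2,3),c.round(3))
E
python3 -c "
from arc import *
rows(np.arange(-.3,.61,.05))
p,d,m=cam('side');cv2.imwrite('pics/side1.png',p[...,::-1])"
```

```text
[0.47460671 0.09247948 0.19374037]
-0.3 [ 0.013  0.074 -0.006] [0.481 0.079]
-0.25 [-0.013  0.106 -0.006] [0.477 0.071]
-0.2 [-0.037  0.138 -0.006] [0.474 0.064]
-0.15 [-0.06   0.172 -0.006] [0.471 0.056]
-0.1 [-0.081  0.207 -0.006] [0.469 0.048]
-0.05 [-0.1    0.243 -0.006] [0.467 0.041]
-0.0 [-0.117  0.28  -0.006] [0.465 0.033]
0.05 [-0.132  0.317 -0.006] [0.464 0.025]
0.1 [-0.146  0.356 -0.006] [0.463 0.016]
0.15 [-0.157  0.395 -0.006] [0.463 0.008]
0.2 [-0.167  0.434 -0.006] [0.463 0.   ]
0.25 [-0.175  0.474 -0.006] [ 0.463 -0.008]
0.3 [-0.18   0.514 -0.006] [ 0.464 -0.016]
0.35 [-0.184  0.555 -0.006] [ 0.465 -0.024]
0.4 [-0.185  0.595 -0.006] [ 0.466 -0.032]
0.45 [-0.185  0.636 -0.006] [ 0.468 -0.04 ]
0.5 [-0.182  0.677 -0.006] [ 0.471 -0.048]
0.55 [-0.178  0.717 -0.006] [ 0.474 -0.055]
0.6 [-0.171  0.757 -0.006] [ 0.477 -0.063]
```

View pics/side1.png

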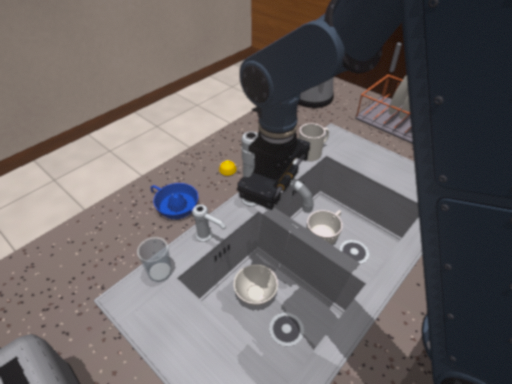

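The side view shows the closed gripper at about (270,175), left of the spout, whose bend is at (303,190). Nothing is touching, so I'll push along the arc.

move_arm:
  motion: "-1 0 0.03 0 0;-1 -0.01 0.07 0 0;-1 -0.02 0.11 0 0;-1 -0.04 0.14 0 0;-1 -0.06 0.17 0 0;-1 -0.08 0.21 0 0;-1 -0.1 0.24 0 0;-1 -0.12 0.28 0 0;-1 -0.13 0.32 0 0;-1 -0.145 0.355 0 0;-1 -0.155 0.395 0 0;-1 -0.165 0.435 0 0"

```text
time: 4.07
position: [0.4638, 0.0015, 0.1953]
tool_rot: [0.993, 0.12, 0.0, -0.0]
ft_force: [1.7, 1.4, -0.5]
grip_width: 0.0006
grip_force: 0.8
```

```bash
cat > see.py <<'E'
from arc import *
p,d,m=cam("top");P=cloud(m,d)
q=P-[.625,.004,0]; rr=np.hypot(q[...,0],q[...,1]);a=np.arctan2(-q[...,1],-q[...,0])
k=(P[...,2]>.165)&(P[...,2]<.21)&(rr>.05)&(rr<.225)&(q[...,0]<-.02)
for lo in np.arange(.05,.22,.025):
    b=k&(rr>=lo)&(rr<lo+.025)
    if b.any(): print(lo.round(3),b.sum(),np.percentile(a[b],[5,50,95]).round(3),np.median(P[b][:,2]).round(3))
E
python3 see.py; python3 -c "
from arc import *
print(robot.get_obs()['ft_force']);rows(np.arange(.2,.76,.05))"
```

```text
0.05 94 [-0.002  0.163  0.313] 0.191
0.175 32 [0.095 0.147 0.195] 0.196
0.2 100 [0.1   0.144 0.194] 0.188
[ 0.53103883 -0.37849435 -0.57490903]
[4.64027761e-01 1.25430740e-04 1.95207191e-01]
0.2 [-0.007 -0.002  0.001] [0.463 0.   ]
0.25 [-0.015  0.038  0.001] [ 0.463 -0.008]
0.3 [-0.021  0.078  0.001] [ 0.464 -0.016]
0.35 [-0.024  0.118  0.001] [ 0.465 -0.024]
0.4 [-0.026  0.159  0.001] [ 0.466 -0.032]
0.45 [-0.026  0.199  0.001] [ 0.468 -0.04 ]
0.5 [-0.023  0.24   0.001] [ 0.471 -0.048]
0.55 [-0.019  0.28   0.001] [ 0.474 -0.055]
0.6 [-0.013  0.32   0.001] [ 0.477 -0.063]
0.65 [-0.004  0.36   0.002] [ 0.48 -0.07]
0.7 [0.006 0.4   0.002] [ 0.484 -0.077]
0.75 [0.019 0.438 0.002] [ 0.488 -0.084]
```

move_arm:
  motion: "-1 -0.015 0.04 0 0;-1 -0.02 0.08 0 0;-1 -0.025 0.12 0 0;-1 -0.026 0.16 0 0;-1 -0.026 0.2 0 0;-1 -0.023 0.24 0 0;-1 -0.02 0.28 0 0;-1 -0.015 0.315 0 0;-1 -0.008 0.345 0 0;-1 -0.002 0.37 0 0;-1 0.003 0.39 0 0;-1 0.006 0.4 0 0"

```text
time: 5.12
position: [0.4842, -0.0757, 0.1952]
tool_rot: [0.993, 0.12, -0.0, 0.0]
ft_force: [-1.2, 2.3, -0.3]
grip_width: 0.0002
grip_force: 0.8
```

```bash
python3 see.py; python3 -c "
from arc import *
print(robot.get_obs()['ft_force']);rows(np.arange(.7,.86,.05))"
```

```text
0.05 98 [0.498 0.63  0.816] 0.191
0.075 6 [0.525 0.536 0.585] 0.189
0.2 60 [0.607 0.638 0.696] 0.179
[-0.81882738  1.23651331 -0.25359138]
[ 0.48432909 -0.07585918  0.19519173]
0.7 [-0.002  0.006  0.001] [ 0.484 -0.077]
0.75 [0.01  0.045 0.001] [ 0.488 -0.084]
0.8 [0.024 0.083 0.001] [ 0.493 -0.091]
0.85 [0.041 0.12  0.001] [ 0.498 -0.097]
```

move_arm:
  motion: "-1 0.005 0.025 0 0;-1 0.01 0.045 0 0;-1 0.014 0.055 0 0;-1 0.014 0.055 0 0;-1 0.014 0.055 0 0;-1 0.014 0.055 0 0"

```text
time: 5.67
position: [0.4895, -0.0856, 0.1954]
tool_rot: [0.993, 0.12, 0.0, 0.0]
ft_force: [-1.3, -0.1, 0.1]
grip_width: 0.0005
grip_force: 0.0
```

move_arm:
  motion: "-1 -0.04 -0.05 0 0;-1 -0.1 -0.2 0 0;-1 -0.15 -0.35 0 0;-1 -0.2 -0.5 0 0;-1 -0.2 -0.5 -0.2 0;-1 -0.2 -0.5 -0.4 0;-1 -0.2 -0.5 -0.6 0;-1 -0.2 -0.5 -0.6 0;-1 -0.2 -0.5 -0.6 0"

```text
time: 6.42
position: [0.4283, 0.002, 0.3178]
tool_rot: [0.993, 0.12, 0.004, 0.002]
ft_force: [-0.6, 0.1, -0.7]
grip_width: 0.0008
grip_force: 0.0
```

```bash
python3 see.py; python3 -c "
from arc import *
s=robot.get_obs();print(s['position'],s['tool_rot'])
for n in ('top','side'):
  p,d,m=cam(n);cv2.imwrite(f'pics/{n}3.png',p[...,::-1])"
```

```text
0.05 109 [0.571 0.724 0.896] 0.191
0.075 108 [0.615 0.72  0.832] 0.193
0.1 112 [0.641 0.72  0.819] 0.195
0.125 106 [0.663 0.731 0.806] 0.197
0.15 10 [0.748 0.787 0.79 ] 0.197
0.175 61 [0.697 0.75  0.784] 0.199
0.2 89 [0.685 0.72  0.774] 0.188
[0.42683519 0.00229734 0.31598969] [9.92806602e-01 1.19721754e-01 1.14194387e-03 6.70085019e-04]
```

View pics/top3.png

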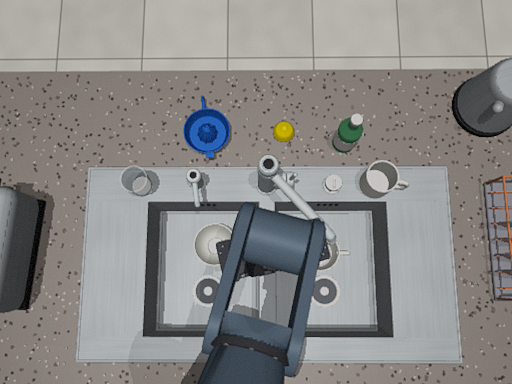

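The spout is now at yaw 0.72, and the cup is at 0.722. In the top view the outlet at (330,235) is over the cup, and the other items look undisturbed. Next is the sensor.

move_arm:
  motion: "-1 0.1 0.02 -0.05 0;-1 0.3 0.07 -0.05 0;-1 0.5 0.12 -0.05 0;-1 0.7 0.16 -0.05 0;-1 0.85 0.2 -0.05 0;-1 0.96 0.225 -0.05 0;-1 0.96 0.225 -0.05 0;-1 0.96 0.225 -0.05 0;-1 0.96 0.225 -0.05 0"

```text
time: 7.32
position: [0.6224, 0.0044, 0.323]
tool_rot: [0.993, 0.12, -0.002, -0.001]
ft_force: [-0.4, 0.1, 0.3]
grip_width: 0.0005
grip_force: 0.0
```

move_arm:
  motion: "-1 0 0 0.06 0;-1 0 0 0.12 0;-1 0 0 0.18 0;-1 0 0 0.22 0;-1 0 0 0.22 0;-1 0 0 0.22 0;-1 0 0 0.22 0;-1 0 0 0.22 0;-1 0 0 0.22 0;-1 0 0 0.22 0;-1 0 0 0.22 0;-1 0 0 0.22 0"

```text
time: 8.32
position: [0.6239, 0.0043, 0.2815]
tool_rot: [0.993, 0.12, 0.0, 0.0]
ft_force: [0.2, 0.3, -0.8]
grip_width: 0.0008
grip_force: 0.0
```

move_arm:
  motion: "-1 0 0 0 0;-1 0 0 0 0;-1 0 0 0 0;-1 0 0 0 0;-1 0 0 0 0;-1 0 0 0 0;-1 0 0 0 0;-1 0 0 0 0;-1 0 0 0 0;-1 0 0 0 0;-1 0 0 0 0;-1 0 0 0 0"

```text
time: 9.32
position: [0.6239, 0.0043, 0.2813]
tool_rot: [0.993, 0.12, 0.0, 0.0]
ft_force: [-0.1, -0.4, -0.1]
grip_width: 0.0004
grip_force: 0.0
```

move_arm:
  motion: "-1 0 0 0 0;-1 0 0 0 0;-1 0 0 0 0;-1 0 0 0 0;-1 0 0 0 0;-1 0 0 0 0;-1 0 0 0 0;-1 0 0 0 0;-1 0 0 0 0;-1 0 0 0 0;-1 0 0 0 0;-1 0 0 0 0"

```text
time: 10.32
position: [0.6238, 0.0043, 0.2812]
tool_rot: [0.993, 0.12, -0.0, -0.0]
ft_force: [-0.8, -0.1, 0.5]
grip_width: 0.0005
grip_force: 0.0
```

```bash
python3 -c "
from arc import *
print(robot.get_obs()['position'])
p,d,m=cam('side');cv2.imwrite('pics/side4.png',p[...,::-1])"
```

```text
[0.62384592 0.00431778 0.28124393]
```

View pics/side4.png

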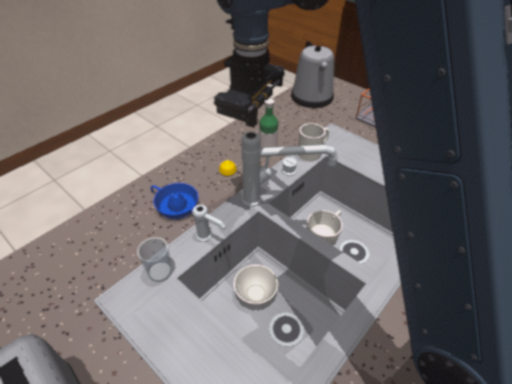

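The fingertips are at about (250,122), just above the tap head, and the spout is over the cup at (325,222). I'll hold briefly, then retreat up and back.

move_arm:
  motion: "-1 0 0 0 0;-1 0 0 0 0;-1 0 0 0 0;-1 0 0 0 0;-1 0 0 0 0;-1 0 0 0 0;-1 0 0 0 0;-1 0 0 0 0"

```text
time: 11.03
position: [0.6239, 0.0043, 0.2812]
tool_rot: [0.993, 0.12, -0.0, 0.0]
ft_force: [-0.4, -0.5, -0.1]
grip_width: 0.0004
grip_force: 0.0
```

move_arm:
  motion: "-1 0 0 -0.1 0;-1 0 0 -0.25 0;-1 -0.1 0 -0.4 0;-1 -0.3 0 -0.5 0;-1 -0.5 0 -0.5 0;-1 -0.7 0 -0.5 0;-1 -0.85 0 -0.5 0;-1 -0.95 0 -0.5 0;-1 -0.95 0 -0.5 0;-1 -0.95 0 -0.5 0;-1 -0.95 0 -0.5 0"

```text
time: 11.95
position: [0.4404, -0.041, 0.3817]
tool_rot: [0.993, 0.119, 0.001, 0.0]
ft_force: [0.2, 0.3, -0.5]
grip_width: 0.0007
grip_force: 0.0
```

```bash
python3 see.py; python3 -c "
from h import *
s=robot.get_obs();print(s['position'],s['joint_velocities'].round(3))
print(np.linalg.norm(s['position']-np.array([.625,.004,.23])))
print(robot.hand_in())"
```

```text
0.05 4 [0.8   0.834 0.882] 0.193
0.075 12 [0.617 0.673 0.766] 0.194
[ 0.4405867  -0.04092445  0.38147118] [ 0.004  0.014 -0.003 -0.002  0.003 -0.001]
0.24283736764380384
the job is handed in; nothing more can be done
None
```

The job is handed in: the spout was pushed round over the cup, the fingertips were held above the tap's sensor for over 2.5 s without touching it, and the hand was then taken 24 cm away, though no water was visible in the picture I took during the hold.

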